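Feed a tube-carrier puck to the escapement stop

TASK

Load the tube-carrier puck into the small inclined feeder: stand it upright on the upper part of the chute, above the scribed line, and let go of it; then push it down along the chute floor, without lifting it, past the weak presence pin until it rests squarely against the steel face of the escapement stop, and press it home there for a moment with about 5 to 10 newtons (the stop must never feel more than 20). Leave the two vials standing where they are and back off, with the puck left resting against the stop.

Things in the scene. Friction and masses are not known exactly. Their poses are not given: they have to be found in the camera images.
- puck: the tube-carrier puck: a plain grey plastic disc, 40 mm in diameter and 36 mm tall, with a groove low on its side and a shallow round socket in its top; loose on the bench at the start, about 120 g (varies). Collides as a plain cylinder. Origin at the centre of its underside, z up its axis.
- chute: straight fixed aluminium chute on a stand (250 x 90 mm), 12 deg down along its x. Origin: floor surface, mid-width, open upper end; x down the slope, y across, z square to the floor, up. Open on top; 44 mm wide inside; walls 4 mm thick, 12 mm above the floor; black sensor blocks outside at x = 200 mm, lower than the walls. Scribed line at x = 90 mm. Friction holds a puck where it stands.
- stop: escapement stop: aluminium end bracket at the chute's lower end (origin: chute x = 250 mm, floor, mid-width; axes as the chute) carrying a rigid steel block, 12 mm thick, 40 wide, 33 tall, on a locked setting rod. The block's flat up-slope face is the stop: set anew each time, at chute x 198 to 230 mm, and not in these readings. Unsprung: force rises within a fraction of a mm of contact.
- pin (a joint): sprung brass presence pin, 7 mm thick, 17 mm above the floor in the middle of the block's face: 0 = standing 4 mm proud of the face, 0.004 m = pushed flush by a puck touching the face. Its spring gives only about 0.25 N, too weak to move a puck back.
- reagent_vial: bystander: small loose reagent bottle with a red cap, 29 mm in diameter, 56 mm tall, standing on the bench; origin at the centre of its underside. May stand in any of the three places of puck and vials.
- buffer_vial: bystander: small loose white bottle with a blue cap, 25 mm in diameter, 64 mm tall, standing on the bench; origin at the centre of its underside.
Things that resemble listed ones, but are neither listed nor needed, are in the scene too. What is shaped like the puck but orange or purple is not meant.

How it is judged:
By the outcome, as a careful person would: the job done as asked, in the order asked, and still so for the second after the job is handed in, with the robot touching nothing.
It also fails if it takes over 61 s, if anything falls off the work surface, if the arm or the gripper's body presses on something with over 40 N, if the wrist force passes 120 N, or if a joint passes its speed limit or range.

ROBOT

A 6-joint arm with a two-finger parallel gripper is mounted at the origin on a cart in front of the work surface, level with it; the furniture and walls round the work are solid. World frame = base frame: x ahead of the robot, y to its left, z up, the work surface at z = 0. Lengths are in mm, angles in rad, forces in N, time in s.
With the tool pointing down it reaches from about 350 to 875 mm from the base axis. Payload 4.2 kg.
Tool frame: the origin (TCP) lies on the mounting face of the last link; the fingertips stand 173 mm ahead of it and the grasp point (between the pads) lies grip_point_offset ahead of it (grip_point_offset is the distance from the TCP to the grasp point, in mm); z points along the fingers, y is the line along which they close (so a half turn about z gives the same grasp; the last joint's range is limited). The gripper opens to 85 mm and grips with 20 to 120 N. Pads are 22 mm wide; open, the fingers measure 114 mm over their backs; the gripper's body (76 mm by 85 mm) begins 54 mm behind the grasp point. The pads swing forward as they close: fully open they stand 13 mm farther back than shut.
Start: joints at [1.47, 0.385, 0.008, 0, -1.194, -0.259], TCP at [220.022, 584.971, 404.712] pointing down, gripper open.
Joint ranges: [-3.14, 3.14], [-1.21, 2.06], [-1.07, 1.41], [-3.16, 2.05], [-2.99, -0.16], [-3.1, 3.1]. Speed limits (rad/s): [2.79, 2.79, 3.14, 3.14, 3.14, 3.14].

INTERFACE

Orientations are given as a unit quaternion [x, y, z, w].
In Python, from bench import read_state, get_image, job_done, recognise, place_of, grip_point_offset gives the robot as it stands. The module is installed in compiled form; this text tells all that it offers.
- The arm moves only by the tool carry_out, never from a script. Its arguments are lists of equal length, an entry for each row: "slide": the shift along the tool's x, y, z in m, a list of three; "roll": the turn about the tool's z in degrees; "claw": the finger opening in m, from 0 to 0.0854. A call has 1 to 8 rows; each row is the pose to reach, as a shift and turn from the pose commanded when the call began, along the tool's axes at that moment; what a row does not reach only later rows make up. A row lasts 1/8 s, in which the tool goes at most 62.5 mm and 10.7 degrees, less where a joint would pass 70% of its speed; a pose out of reach is approached as far as the arm can. A call with a gripper value outside its range is refused whole. The fingers move at their own pace and stop on an object; the grip force is fixed at half the most. Time passes only in rows, so rows that repeat a pose let the fingers close. It gives the time, the measured TCP pose, the force, the opening and the grip force at its end, in the units of the state.
- read_state(): the state, without advancing time (a new reading comes with each control period).
- get_image(name): name is "scene" or "side" or "wrist"; returns a dict with "img" (384x512x3 uint8, red, green, blue), "z_map" (384x512 float32, mm along the optical axis (not along the pixel's ray), 0 where there is no reading), "mtx" (3x3 intrinsics, pixels), "k1" (the pictures are not rectified: a ray, as slopes to the right and down, at radius r is drawn at 1 + k1 r^2 times it, then the intrinsics apply), "world_from_camera" (4x4, takes a point from camera to world coordinates); the wrist camera has in their place "T_tool_cam" (4x4, takes a point from camera to tool coordinates, whose origin is the TCP and whose axes are the flange's). Camera axes: x right, y up, looking along -z (the intrinsics and any distortion apply to the point x, -y, -z); pixel columns grow to the right and rows downward; lengths in mm; the calibration is good to about 2 mm. A picture is of the moment at which its call begins: read the wrist's pose just before it.
- job_done(): hands the job in; it is judged then, once.
Trained networks look in a picture, given as the dict that the camera call returned (one of the last four; its "shot" number tells which), for a name from the list of things; names that differ only in an ending like _2 or _b are one class to them, and where a whole thing is asked for, a point or a joint stands for the part that bears it (a point fixed in the world has none). Each returns a list of dicts, best first, with "conf" (0 to 1); they miss things now and then, are a little off and sometimes report something else, mostly with a low value. They report only what shows in the picture. A call takes as long as a camera call. They do not tell look-alikes from the thing itself.
- recognise(picture, thing): "at" ([column, row] in pixels, amid what is visible of it).
- place_of(picture, thing): "at" ([column, row] in pixels: a listed point, or the origin of a listed thing).
The state is a dict: "clock": time; "joints": joint angles; "joint_vel": joint speeds; "joint_efforts": joint torques, N m; "position": TCP position; "ee_rot": TCP orientation; "contact_force": force on the tool from outside, world axes, zero at the start; "wrist_torque": the same for the moment, N m; "gripper_width": finger opening in mm; "grasp_force": force on a finger pad.
Only numpy, scipy, OpenCV 4.12 (cv2) and the standard library are available. Lean on these libraries where they do the work, as an engineer would, in place of code of your own. Each camera call takes 0.05 s, during which the arm holds its last target. There are 200 camera calls.

## Working session

There is one attempt and no reset: what is moved stays moved. The work goes in short steps, Python scripts to look and compute and a tool call to move; the robot and the scene stay as the last step left them, time stands still between calls to the robot, and variables do not carry over. Pictures are saved under pics/ and viewed, at most 10 in all, crops included, and the job is handed in when it is done.

Besides the shell and the picture viewer there is one more tool, called as name(argument=value, ...), one argument or row to a line, values as JSON. carry_out: Moves the arm, as the interface text tells. Its arguments: {"type":"object","properties":{"slide":{"type":"array"},"roll":{"type":"array"},"claw":{"type":"array"}},"required":["slide","roll","claw"]}

```bash
mkdir -p pics
cat > h.py <<'E'
import numpy as np, cv2
from scipy.spatial.transform import Rotation as R
from bench import *
def T_of(p,s=None):
    if 'world_from_camera' in p: return np.array(p['world_from_camera'])
    T=np.eye(4); T[:3,:3]=R.from_quat(s['ee_rot']).as_matrix(); T[:3,3]=s['position']
    return T@np.array(p['T_tool_cam'])
def rays(p,uv):
    d=cv2.undistortPoints(np.array(uv,float).reshape(-1,1,2),np.array(p['mtx'],float),np.array([p['k1'],0,0,0],float)).reshape(-1,2)
    return np.c_[d[:,0],-d[:,1],-np.ones(len(d))]
def world(p,uv,s=None,z=None):
    uv=np.array(uv,float).reshape(-1,2); r=rays(p,uv); T=T_of(p,s)
    if z is None:
        zz=p['z_map'][uv[:,1].round().astype(int),uv[:,0].round().astype(int)]
    else:
        w=r@T[:3,:3].T; zz=(z-T[2,3])/w[:,2]
    return (r*np.asarray(zz)[:,None])@T[:3,:3].T+T[:3,3]
def cloud(p,s=None):
    v,u=np.mgrid[0:384,0:512]; return world(p,np.c_[u.ravel(),v.ravel()],s).reshape(384,512,3)
E
cat > a.py <<'E'
from h import *
print(grip_point_offset); s=read_state(); print(s)
ims=[]
for n in ['scene','side','wrist']:
    p=get_image(n); ims.append(cv2.cvtColor(p['img'],cv2.COLOR_RGB2BGR)); cv2.imwrite(f'pics/{n}0.png',ims[-1])
    for t in ['puck','chute','stop','reagent_vial','buffer_vial']:
        for q in recognise(p,t)[:3]:
            print(n,t,'rec',q, world(p,q['at'],s).round(0))
        for q in place_of(p,t)[:2]: print(n,t,'place',q, world(p,q['at'],s,z=0).round(0))
E
python3 a.py
```

```text
154.70000000000002
{'clock': 0.0, 'joints': array([ 1.46963329e+00,  3.85558963e-01,  6.62460208e-03, -4.89331821e-04,
       -1.19398893e+00, -2.58585390e-01]), 'joint_vel': array([ 0.00050267, -0.00077988, -0.00015868, -0.00017164,  0.00187229,
       -0.00076781]), 'joint_efforts': array([-7.57028993e-04, -3.92291379e+01,  1.88395894e+01,  4.18629214e+00,
       -4.69684484e-03, -1.38226676e-05]), 'position': array([219.92804373, 584.80915472, 403.62067023]), 'ee_rot': array([ 9.83849469e-01, -1.78994521e-01, -1.43079622e-04,  1.07807110e-03]), 'contact_force': array([ 0.11599519, -0.03950113,  0.31476635]), 'wrist_torque': array([-0.03108942, -0.04164131, -0.06158284]), 'grasp_force': 0.0, 'gripper_width': 85.46750645864535}
scene puck rec {'at': [247.3, 203.3], 'conf': 0.77} [[438. 110.  27.]]
scene puck rec {'at': [237.2, 168.9], 'conf': 0.68} [[476. 262.  25.]]
scene puck rec {'at': [262.6, 183.0], 'conf': 0.67} [[516. 163.  29.]]
scene puck place {'at': [230.3, 153.6], 'conf': 0.74} [[498. 369.   0.]]
scene puck place {'at': [238.4, 173.9], 'conf': 0.61} [[479. 263.   0.]]
sc
[... 1024 characters left out ...]
 0.69} [[503. 367.   0.]]
side chute rec {'at': [287.3, 176.4], 'conf': 0.75} [[456. -96.  44.]]
side chute place {'at': [266.8, 194.6], 'conf': 0.92} [[505. -63.   0.]]
side stop rec {'at': [303.9, 160.1], 'conf': 0.8} [[ 423. -176.   56.]]
side stop rec {'at': [237.8, 272.8], 'conf': 0.45} [[489. 284.  36.]]
side stop place {'at': [304.8, 164.5], 'conf': 0.77} [[ 428. -251.    0.]]
side reagent_vial rec {'at': [262.2, 313.0], 'conf': 0.83} [[416. 383.  45.]]
side reagent_vial place {'at': [260.9, 321.6], 'conf': 0.67} [[422. 366.   0.]]
side buffer_vial rec {'at': [290.2, 250.3], 'conf': 0.77} [[398. 196.  39.]]
side buffer_vial place {'at': [289.1, 263.3], 'conf': 0.74} [[399. 194.  -0.]]
```

View pics/scene0.png

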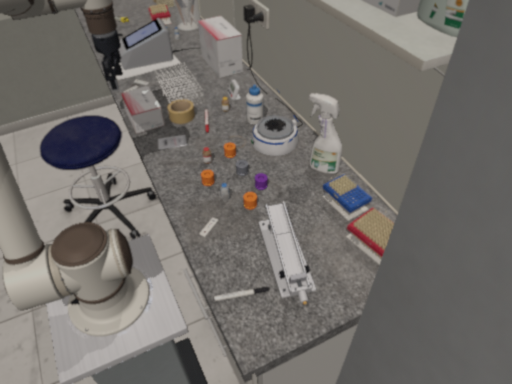

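View pics/side0.png

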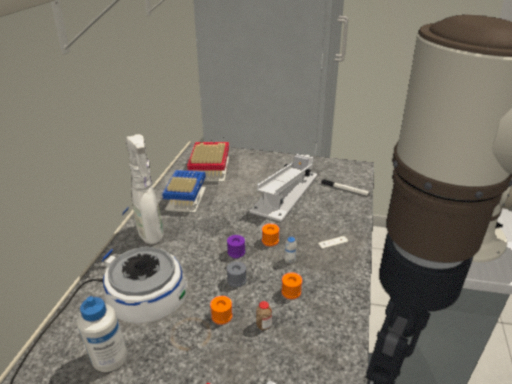

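Candidates in scene: orange (208,177), (230,150), (250,200); purple (262,181); grey (242,169) — in the side view at (237,272). Only the grey one fits the description. I'll confirm it in an enlarged crop and measure it and the chute.

```bash
cat > b.py <<'E'
from h import *
p=get_image('wrist'); print(np.array(p['T_tool_cam']).round(3), p['mtx'])
g=get_image('side'); im=cv2.cvtColor(g['img'],cv2.COLOR_RGB2BGR)
cv2.imwrite('pics/crop.png',cv2.resize(im[140:340,190:350],None,fx=3.6,fy=3,interpolation=cv2.INTER_CUBIC)[:600])
for n in ['side','scene']:
    q=g if n=='side' else get_image(n)
    C=cloud(q); im=q['img'].astype(int); sp=im.max(2)-im.min(2)
    m=(abs(C[...,0]-480)<35)&(abs(C[...,1]-272)<35)&(C[...,2]>10)&(C[...,2]<45)
    t=C[m&(C[...,2]>30)]; print(n,'puck top',t.mean(0).round(1),len(t), C[m].min(0).round(0),C[m].max(0).round(0))
    c=C[(C[...,0]>380)&(C[...,0]<540)&(C[...,1]<70)&(C[...,1]>-260)&(C[...,2]>22)&(C[...,2]<150)]
    xy=c[:,:2]; mu=xy.mean(0); u,sv,vt=np.linalg.svd(xy-mu,full_matrices=False); a=vt[0]*(-np.sign(vt[0][1]))
    l=(xy-mu)@a; w=(xy-mu)@np.array([-a[1],a[0]])
    print('mu',mu,'dir',a,np.degrees(np.arctan2(a[1],a[0])),np.percentile(l,[0,1,99,100]),np.percentile(w,[1,99]))
    for k in range(-130,140,20):
        s=abs(l-k)<10
        if s.sum()>3: print(k,s.sum(),np.percentile(c[s,2],[10,50,95]).round(1))
E
python3 b.py
```

```text
[[ 0.     0.963  0.271 69.082]
 [ 1.    -0.     0.     1.68 ]
 [ 0.     0.271 -0.963 29.588]
 [ 0.     0.     0.     1.   ]] [[287.28322311   0.         255.49964637]
 [  0.         287.28322311 191.56629485]
 [  0.           0.           1.        ]]
side puck top [495.8 272.8  35.1] 218 [476. 252.  10.] [515. 291.  39.]
mu [457.1796643  -75.72857761] dir [-0.24893441 -0.96852035] -104.41446481824784 [-115.53228676 -113.69415186  141.47826716  164.70081697] [-33.73783835  29.17006963]
-110 99 [71.5 73.5 84.5]
-90 256 [27.  45.4 79.6]
-70 115 [33.9 64.1 77.4]
-50 75 [59.6 62.3 73.1]
-30 70 [55.  58.1 69.1]
-10 65 [50.8 54.1 65.5]
10 64 [46.8 49.5 60.8]
30 65 [42.3 45.2 56.8]
50 62 [38.3 40.7 51.8]
70 96 [29.1 37.1 46.6]
90 66 [29.9 33.9 43.5]
110 175 [32.  46.3 60.7]
130 61 [29.7 42.2 52.3]
scene puck top [493.2 266.1  34.8] 93 [474. 245.  10.] [513. 290.  39.]
mu [ 449.1113901  -107.57885074] dir [-0.24458886 -0.96962688] -104.1575381643404 [-144.66477573 -139.18840816  136.63268625  144.57269335] [-32.29389291  32.17149868]
-130 129 [68.1 71.8 83.6]
-110 149 [40.4 66.8 79.3]
-90 138 [59.4 63.2 74.8]
-70 148 [56.1 59.4 71. ]
-50 142 [51.6 54.6 66.7]
-30 152 [47.1 50.6 61.7]
-10 153 [43.  45.9 58.9]
10 162 [38.5 41.9 54.2]
30 170 [34.2 37.5 49.9]
50 206 [30.1 34.  45.2]
70 87 [28.5 39.1 59.4]
90 226 [24.5 42.  59.9]
110 155 [30.5 47.  52.9]
130 78 [34.4 41.4 45.9]
```

View pics/crop.png

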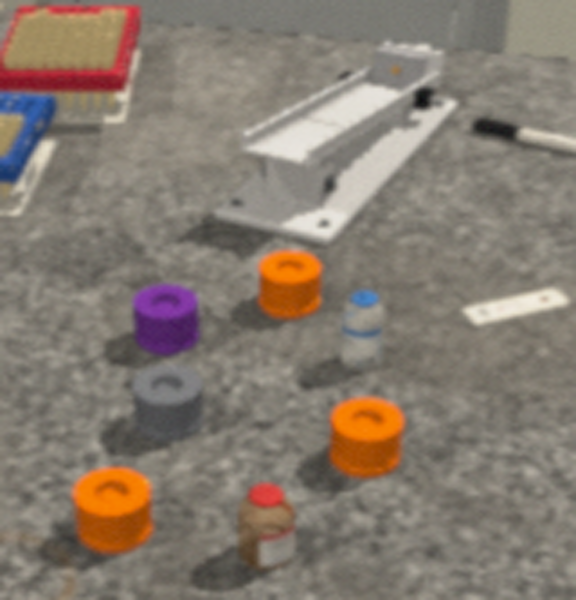

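The crop shows the grey puck at (168,400), with the purple one at (166,318) and orange ones at (290,283), (366,436) and (113,508). The grey one is at about (494,270). I'm moving above it.

carry_out(
  slide=[
    [0.046,0.025,0.005],
    [0.092,0.05,0.02],
    [0.138,0.075,0.04],
    [0.184,0.1,0.055],
    [0.23,0.125,0.07],
    [0.276,0.15,0.08],
    [0.322,0.175,0.09],
    [0.367,0.198,0.1],
  ],
  roll=[-1,-2,-3,-4,-5,-6,-6.3,-6.3],
  claw=[0.085,0.085,0.085,0.085,0.085,0.085,0.085,0.085],
)

```text
clock: 2.8
position: [494.8, 269.1, 304.7]
ee_rot: [0.992, -0.124, 0.0, -0.0]
contact_force: [0.2, 0.3, 1.1]
gripper_width: 84.6
grasp_force: 0.0
```

```bash
cat > c.py <<'E'
from h import *
s=read_state(); print(s['clock'],s['position'],s['ee_rot'],s['joints'].round(2))
p=get_image('wrist'); cv2.imwrite('pics/w1.png',cv2.cvtColor(p['img'],cv2.COLOR_RGB2BGR))
C=cloud(p,s); im=p['img'].astype(int); sp=im.max(2)-im.min(2)
m=(np.hypot(C[...,0]-494,C[...,1]-270)<40)&(C[...,2]>25)&(C[...,2]<45)&(sp<40)
t=C[m]; print(len(t),t.mean(0),t.min(0),t.max(0))
pts=t[:,:2].astype(np.float32); print(cv2.minEnclosingCircle(pts), (t[:,:2].min(0)+t[:,:2].max(0))/2)
c=(t[:,:2].min(0)+t[:,:2].max(0))/2
d=np.r_[c,154.7+20]-s['position']; print('tool shift',R.from_quat(s['ee_rot']).inv().apply(d))
print(place_of(p,'puck'))
E
python3 c.py
```

```text
2.8 [494.82636275 269.0999324  304.70266303] [ 9.92220232e-01 -1.24494486e-01  2.79701359e-04 -2.36681277e-04] [ 0.79  0.37 -0.28  0.   -0.91  0.54]
1671 [495.62351253 265.72213456  35.82462302] [474.90330658 246.37193817  25.0746489 ] [514.34045392 285.58874573  39.24155225]
((494.6807556152344, 266.0823974609375), 20.100543975830078) [494.62188025 265.98034195]
tool shift [  0.5080603    3.14352092 130.00125463]
[{'at': [339.4, 137.5], 'conf': 0.97}, {'at': [258.0, 182.1], 'conf': 0.96}, {'at': [407.4, 188.2], 'conf': 0.95}, {'at': [276.3, 283.6], 'conf': 0.89}, {'at': [161.1, 203.9], 'conf': 0.87}, {'at': [358.2, 251.0], 'conf': 0.3}]
```

View pics/w1.png

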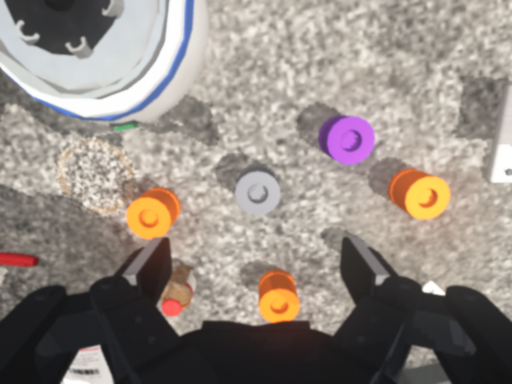

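The grey puck is at (258,192) in the wrist view, clear of its neighbours. I'm descending and grasping high, with the tips about 12 mm above the bench.

carry_out(
  slide=[
    [0.0005,0.003,0.05],
    [0.0005,0.003,0.09],
    [0.0005,0.003,0.12],
    [0.0005,0.003,0.12],
    [0.0005,0.003,0.12],
    [0.0005,0.003,0.12],
    [0.0005,0.003,0.12],
    [0.0005,0.003,0.12],
  ],
  roll=[0,0,0,0,0,0,0,0],
  claw=[0.085,0.085,0.085,0.085,0.03,0.03,0.03,0.03],
)

```text
clock: 3.9
position: [494.0, 267.9, 186.6]
ee_rot: [0.992, -0.124, 0.001, -0.001]
contact_force: [-0.6, 1.2, 6.2]
gripper_width: 38.2
grasp_force: 60.5
```

carry_out(
  slide=[
    [0.0,0.0,-0.03],
    [0.0,0.0,-0.08],
    [0.01,0.03,-0.13],
    [0.02,0.09,-0.15],
    [0.03,0.15,-0.15],
    [0.045,0.21,-0.15],
    [0.056,0.26,-0.15],
    [0.056,0.283,-0.15],
  ],
  roll=[0,0,0,0,0,0,0,0],
  claw=[0.03,0.03,0.03,0.03,0.03,0.03,0.03,0.03],
)

```text
clock: 4.9
position: [477.0, -23.1, 335.0]
ee_rot: [0.992, -0.126, 0.0, -0.0]
contact_force: [-0.1, 0.1, -1.0]
gripper_width: 38.4
grasp_force: 60.5
```

```bash
cat > d.py <<'E'
from h import *
s=read_state(); print(s['clock'],s['position'],s['ee_rot'],s['joints'].round(2),s['gripper_width'],s['contact_force'])
p=get_image('wrist'); cv2.imwrite('pics/w2.png',cv2.cvtColor(p['img'],cv2.COLOR_RGB2BGR))
C=cloud(p,s); np.savez('w2.npz',C=C,img=p['img'])
for t in ['chute','stop','pin']: print(t,[(q,world(p,q['at'],s).round(1)) for q in place_of(p,t)[:1]])
E
python3 d.py
```

```text
4.9 [476.9891718  -23.07148701 334.99378732] [ 9.92007473e-01 -1.26178959e-01  8.85898057e-05 -1.89555351e-04] [ 0.29  0.2  -0.45 -0.   -0.92  1.03] 38.37254528387706 [-0.07219835  0.10882517 -1.03037844]
chute [({'at': [194.2, 204.9], 'conf': 0.94}, array([[482. ,  27.7,  74.3]]))]
stop [({'at': [442.3, 184.7], 'conf': 0.95}, array([[ 441.2, -187.3,   60.7]]))]Traceback (most recent call last):
  File "d.py", line 5, in <module>
    for t in ['chute','stop','pin']: print(t,[(q,world(p,q['at'],s).round(1)) for q in place_of(p,t)[:1]])
                                                                                       ~~~~~~~~^^^^^
ValueError: it knows: buffer_vial, chute, puck, reagent_vial, stop
```

View pics/w2.png

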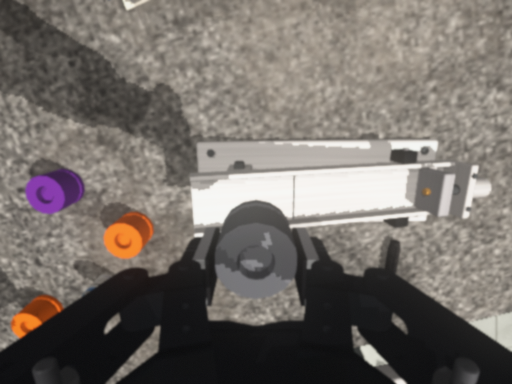

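The picture shows the held puck at (258,255), the chute from (192,200) to (415,190), the scribed line at column 294, and the block's face at about column 416. I'm fitting the chute from the cloud.

```bash
cat > e.py <<'E'
import numpy as np
d=np.load('w2.npz'); C=d['C']; 
O=np.array([482.6,28.4,74.5]); 
def frame(hd):
    th=np.radians(12); h=np.array([np.cos(hd),np.sin(hd),0]); X=h*np.cos(th)-np.array([0,0,np.sin(th)])
    Y=np.cross([0,0,1],h); Z=np.cross(X,Y); return np.stack([X,Y,Z])
hd=np.radians(-104.3)
g=(np.abs(C[...,2])>1)
for it in range(3):
    F=frame(hd); L=(C-O)@F.T
    x,y,z=L[...,0],L[...,1],L[...,2]
    w=(abs(z-12)<4)&(x>10)&(x<185)&(abs(abs(y)-24)<6)
    f=(abs(z)<4)&(x>10)&(x<190)&(abs(y)<17)
    a=[np.polyfit(x[w&(y*sg>0)],y[w&(y*sg>0)],1) for sg in(1,-1)]
    fz=np.polyfit(x[f],z[f],1)
    print('hd',np.degrees(hd),'walls',a,[(w&(y*sg>0)).sum() for sg in (1,-1)],'floor',fz,f.sum(),'walltop',np.median(z[w]))
    hd+= (a[0][0]+a[1][0])/2; O=O+F[1]*(a[0][1]+a[1][1])/2+F[2]*(fz[1]+fz[0]*100)
F=frame(hd); L=(C-O)@F.T; x,y,z=L[...,0],L[...,1],L[...,2]
m=(abs(y)<20)&(abs(z)<15)&(x<60); print('upper end',np.sort(x[m])[:40:8], 'O',O)
for zz in (10,16,22,28,32): 
    m=(abs(y)<18)&(abs(z-zz)<3)&(x>150); print(zz,m.sum(),np.percentile(x[m],[0,10,50]) if m.any() else '')
m=(abs(y)<14)&(z>30)&(z<38)&(x>150)&(x<260); print('blocktop',np.percentile(x[m],[1,5,50,95,99]),np.median(z[m]))
r,c=np.where(d['img'].shape[0]*[1]) if 0 else (0,0)
row=[(u,x[v,u].round(0),z[v,u].round(0)) for v in [190] for u in range(400,470,4)]; print(row)
print('line',[(v,x[v,294].round(1)) for v in (180,190)])
E
python3 e.py
```

```text
hd -104.3 walls [array([1.03506440e-02, 2.55905463e+01]), array([ 7.97209839e-03, -2.18783810e+01])] [np.int64(1053), np.int64(563)] floor [9.49448130e-05 4.54189859e-01] 5759 walltop 12.122654106016064
hd -103.77509209707247 walls [array([1.63521676e-03, 2.36554011e+01]), array([-1.42690113e-03, -2.37369844e+01])] [np.int64(1035), np.int64(547)] floor [-9.76518644e-05  6.39551049e-03] 5941 walltop 11.70096101799368
hd -103.76912429359821 walls [array([1.53340093e-03, 2.36959335e+01]), array([-1.68288598e-03, -2.36790306e+01])] [np.int64(1035), np.int64(548)] floor [-9.77304477e-05  1.00679929e-02] 5938 walltop 11.704097398818288
upper end [-1.26871636 -1.12382499 -0.97103733 -0.79613283 -0.64504761] O [484.3435036   27.85645339  74.95054419]
10 189 [215.30075781 215.75921762 216.54535496]
16 331 [211.87050729 215.75160944 217.31731209]
22 560 [211.74028779 216.22417885 247.76144805]
28 776 [215.5053481  216.71805551 249.48926386]
32 771 [215.09553593 217.02798926 224.18295219]
blocktop [215.90591114 216.61980296 222.67570626 253.74598278 254.97378145] 32.462882518187456
[(400, np.float64(201.0), np.float64(-1.0)), (404, np.float64(204.0), np.float64(1.0)), (408, np.float64(209.0), np.float64(0.0)), (412, np.float64(214.0), np.float64(0.0)), (416, np.float64(216.0), np.float64(3.0)), (420, np.float64(215.0), np.float64(9.0)), (424, np.float64(213.0), np.float64(17.0)), (428, np.float64(215.0), np.float64(20.0)), (432, np.float64(216.0), np.float64(23.0)), (436, np.float64(216.0), np.float64(27.0)), (440, np.float64(217.0), np.float64(30.0)), (444, np.float64(219.0), np.float64(32.0)), (448, np.float64(223.0), np.float64(33.0)), (452, np.float64(228.0), np.float64(33.0)), (456, np.float64(244.0), np.float64(22.0)), (460, np.float64(249.0), np.float64(22.0)), (464, np.float64(248.0), np.float64(27.0)), (468, np.float64(249.0), np.float64(30.0))]
line [(180, np.float64(89.4)), (190, np.float64(89.2))]
```

```bash
cat > f.py <<'E'
from h import *
d=np.load('w2.npz'); C=d['C']; s=read_state(); Rt=R.from_quat(s['ee_rot'])
P=Rt.inv().apply((C-s['position']).reshape(-1,3)).reshape(C.shape)
m=np.zeros(C.shape[:2],bool); m[195:305,200:312]=1
sel=m&(P[...,2]>145)&(P[...,2]<158)&(np.hypot(P[...,0],P[...,1])<26); q=P[sel]
print(len(q),'top z',np.percentile(q[:,2],[5,50,95]))
q=q[abs(q[:,2]-np.median(q[:,2]))<3]
print('x',np.percentile(q[:,0],[0.5,99.5]),'y',np.percentile(q[:,1],[.5,99.5]),cv2.minEnclosingCircle(q[:,:2].astype(np.float32)))
print('to chute x=50', Rt.inv().apply(np.array([472.7,-19.6,69.8+186.6])-s['position']-Rt.apply([0,0,0])))
E
python3 f.py
```

```text
5841 top z [148.38559926 149.64946399 155.80785353]
x [-18.06129654  20.62029306] y [-20.66954901  22.42042202] ((1.4736765623092651, 0.4946276843547821), 24.883745193481445)
to chute x=50 [-4.95325705 -0.80205509 78.57321298]
```

carry_out(
  slide=[
    [-0.006,-0.001,0.03],
    [-0.006,-0.001,0.055],
    [-0.006,-0.001,0.065],
    [-0.006,-0.001,0.072],
    [-0.006,-0.001,0.076],
    [-0.006,-0.001,0.077],
    [-0.006,-0.001,0.077],
  ],
  roll=[-0.7,-0.7,-0.7,-0.7,-0.7,-0.7,-0.7],
  claw=[0.03,0.03,0.03,0.03,0.03,0.03,0.03],
)

```text
clock: 5.92
position: [472.4, -18.2, 258.1]
ee_rot: [0.993, -0.118, 0.0, -0.0]
contact_force: [0.3, 0.2, -1.5]
gripper_width: 38.1
grasp_force: 60.5
```

```bash
cat > g.py <<'E'
from h import *
import sys
s=read_state(); print(s['clock'],s['position'],s['ee_rot'],s['contact_force'])
p=get_image('side'); im=cv2.cvtColor(p['img'],cv2.COLOR_RGB2BGR)[130:230,230:340]; a=cv2.resize(im,None,fx=5,fy=5,interpolation=cv2.INTER_CUBIC)
cv2.imwrite('pics/'+sys.argv[1],a)
E
python3 g.py s3.png
```

```text
5.925 [472.44105328 -18.17441121 258.11114817] [ 9.92954030e-01 -1.18499321e-01  4.29485747e-04 -1.42331095e-04] [ 0.27974044  0.17123049 -1.47862403]
```

View pics/s3.png

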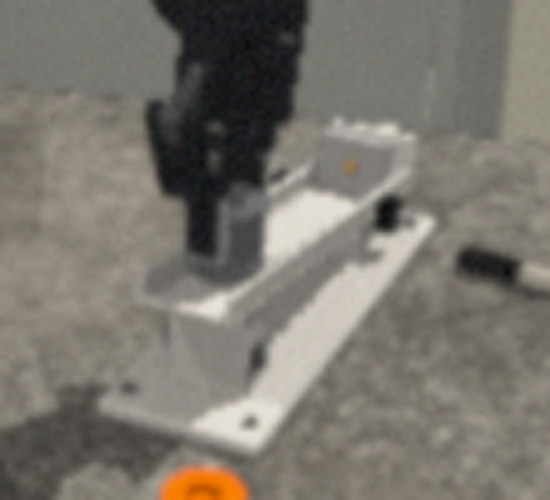

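The puck sits between the walls near the upper end, crop (225,240). I'm lowering to feel the floor.

carry_out(
  slide=[
    [-0.0005,0,0.001],
    [-0.0005,0,0.002],
    [-0.0005,0,0.002],
  ],
  roll=[0,0,0],
  claw=[0.03,0.03,0.03],
)

```text
clock: 6.35
position: [471.7, -18.1, 255.7]
ee_rot: [0.993, -0.119, -0.0, 0.0]
contact_force: [-0.4, -0.5, -0.9]
gripper_width: 38.4
grasp_force: 60.5
```

carry_out(
  slide=[
    [0,0,0.001],
    [0,0,0.0015],
    [0,0,0.0015],
  ],
  roll=[0,0,0],
  claw=[0.03,0.03,0.03],
)

```text
clock: 6.72
position: [471.8, -18.1, 254.2]
ee_rot: [0.993, -0.119, -0.0, 0.0]
contact_force: [-0.3, -0.2, -0.6]
gripper_width: 38.4
grasp_force: 60.5
```

carry_out(
  slide=[
    [0,0,0.001],
    [0,0,0.0015],
    [0,0,0.0015],
  ],
  roll=[0,0,0],
  claw=[0.03,0.03,0.03],
)

```text
clock: 7.1
position: [471.9, -18.1, 253.6]
ee_rot: [0.993, -0.118, 0.0, 0.0]
contact_force: [-1.8, 0.6, 6.4]
gripper_width: 37.9
grasp_force: 61.2
```

carry_out(
  slide=[
    [0,0,-0.0005],
    [0,0,-0.0005],
    [0,0,-0.0005],
    [0,0,-0.0005],
    [0,0,-0.02],
    [0,0,-0.05],
    [0,-0.04,-0.06],
    [0,-0.07,-0.06],
  ],
  roll=[0,0,0,0,0,0,0,0],
  claw=[0.07,0.07,0.07,0.07,0.07,0.07,0.0,0.0],
)

```text
clock: 8.1
position: [488.8, 50.9, 314.0]
ee_rot: [0.993, -0.119, 0.001, -0.001]
contact_force: [0.6, -0.2, 0.1]
gripper_width: 34.6
grasp_force: 0.0
```

```bash
cat > i.py <<'E'
from h import *
s=read_state(); print(s['clock'],s['position'],s['ee_rot'],s['contact_force'],s['gripper_width'])
p=get_image('wrist'); im=cv2.cvtColor(p['img'],cv2.COLOR_RGB2BGR); cv2.imwrite('pics/w4.png',im)
C=cloud(p,s); np.savez('w4.npz',C=C,img=p['img'])
O=np.array([484.34,27.86,74.95]);hd=np.radians(-103.77);th=np.radians(12);h=np.array([np.cos(hd),np.sin(hd),0]);X=h*np.cos(th)-np.array([0,0,np.sin(th)]);Y=np.cross([0,0,1],h);F=np.stack([X,Y,np.cross(X,Y)])
L=(C-O)@F.T; m=(abs(L[...,1])<26)&(abs(L[...,2]-36)<3)&(L[...,0]>0)&(L[...,0]<150); q=L[m]
print(len(q), np.percentile(q,[1,50,99],axis=0)); print(cv2.minEnclosingCircle(q[:,:2].astype(np.float32)))
E
python3 i.py
```

```text
8.1 [488.76557747  50.8767192  313.97644433] [ 9.92933799e-01 -1.18659204e-01  1.38799892e-03 -7.33899855e-04] [ 0.5656539  -0.17945364  0.14171445] 34.61266762966456
1932 [[ 30.65807394 -18.51537712  33.30693542]
 [ 48.73459204   1.0561733   35.90158536]
 [ 68.13765594  19.045099    37.25419742]]
((49.46479797363281, -0.41875043511390686), 20.599205017089844)
```

View pics/w4.png

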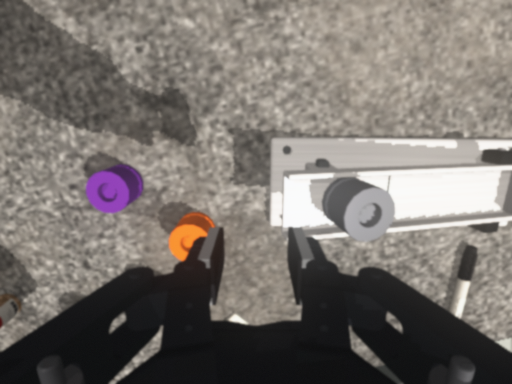

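The puck stands flat on the floor at chute x≈49, above the line at column 388, released and squared. I'm closing the fingers and descending behind it.

carry_out(
  slide=[
    [0.001,0.015,0.0],
    [0.001,0.028,0.0],
    [0.001,0.028,0.03],
    [0.001,0.028,0.045],
    [0.001,0.028,0.052],
    [0.001,0.028,0.057],
    [0.001,0.028,0.057],
  ],
  roll=[0,0,0,0,0,0,0],
  claw=[0,0,0,0,0,0,0],
)

```text
clock: 9.02
position: [482.7, 22.2, 255.8]
ee_rot: [0.993, -0.119, 0.0, 0.0]
contact_force: [0.0, 0.1, 0.2]
gripper_width: -0.2
grasp_force: 0.0
```

```bash
python3 g.py s5.png
```

```text
9.025 [482.68030872  22.22138499 255.81498052] [ 9.92930509e-01 -1.18697099e-01  5.67566454e-05  6.79231555e-06] [0.00814056 0.10170574 0.1589761 ]
```

View pics/s5.png

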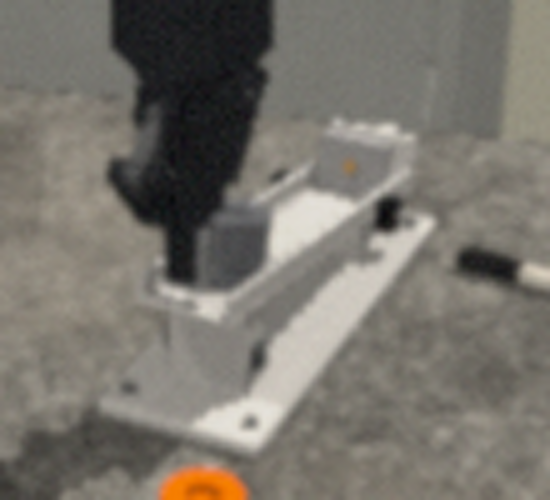

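carry_out(
  slide=[
    [0,0.0049,0.001],
    [0,0.0098,0.0021],
    [0,0.0176,0.0037],
    [0,0.0254,0.0054],
    [0,0.0332,0.0071],
    [-0.0001,0.041,0.0087],
    [-0.0001,0.0489,0.0104],
    [-0.0001,0.0567,0.0121],
  ],
  roll=[0,0,0,0,0,0,0,0],
  claw=[0,0,0,0,0,0,0,0],
)

```text
clock: 10.07
position: [469.1, -33.1, 243.5]
ee_rot: [0.993, -0.119, 0.0, 0.0]
contact_force: [0.5, 0.7, 1.1]
gripper_width: 0.0
grasp_force: 0.4
```

carry_out(
  slide=[
    [0,0.0078,0.0017],
    [0,0.0156,0.0033],
    [0,0.0235,0.005],
    [0,0.0313,0.0067],
    [-0.0001,0.0391,0.0083],
    [-0.0001,0.0469,0.01],
    [-0.0001,0.0528,0.0112],
    [-0.0001,0.0567,0.0121],
  ],
  roll=[0,0,0,0,0,0,0,0],
  claw=[0,0,0,0,0,0,0,0],
)

```text
clock: 11.08
position: [455.6, -88.1, 231.4]
ee_rot: [0.993, -0.119, -0.0, 0.0]
contact_force: [-0.6, 0.2, 0.2]
gripper_width: 0.0
grasp_force: 0.4
```

```bash
sed -i 's/w4/w6/g; s/<150/<235/' i.py; python3 i.py
```

```text
11.075 [455.63402466 -88.07001016 231.41238708] [ 9.92935968e-01 -1.18651414e-01 -7.24566582e-05  2.65003141e-05] [-0.62983322  0.23282193  0.20388825] 0.029561148994876843
3466 [[105.83295819 -16.69629265  33.03911896]
 [153.77610089   7.55393527  35.81039146]
 [226.5073128   19.23095201  38.42264909]]
((165.93710327148438, 0.10041345655918121), 63.946632385253906)
```

View pics/w6.png

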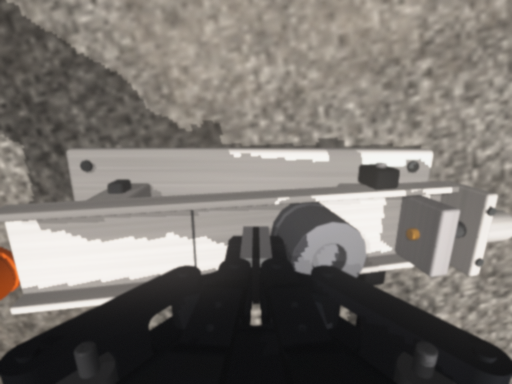

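The puck, at (320,245), is upright and past the scribed line. The block with the pin, at (414,234), is still ahead. I'm measuring the gap.

```bash
cat > j.py <<'E'
import numpy as np,cv2
d=np.load('w6.npz'); C=d['C'];v,u=np.mgrid[0:384,0:512]
O=np.array([484.34,27.86,74.95]);hd=np.radians(-103.77);th=np.radians(12);h=np.array([np.cos(hd),np.sin(hd),0]);X=h*np.cos(th)-np.array([0,0,np.sin(th)]);Y=np.cross([0,0,1],h);F=np.stack([X,Y,np.cross(X,Y)])
L=(C-O)@F.T;x,y,z=[L[...,i] for i in range(3)]
m=(u>270)&(u<368)&(v<285)&(abs(z-36)<2.5)&(abs(y)<24); print('puck',np.percentile(x[m],[1,99]),np.percentile(y[m],[1,99]))
m=(u>395)&(u<450)&(z>5)&(z<29)&(abs(y)<18); print('face',m.sum(),np.percentile(x[m],[5,25,50,75,95]))
print('floor',np.median(z[(abs(y)<18)&(x>175)&(x<195)&(u>360)]))
E
python3 j.py
```

```text
puck [125.60300688 170.81940927] [-9.1217379 19.3226356]
face 1828 [214.46655015 216.31887551 216.70769873 217.05576367 217.64173949]
floor 0.1429419991036826
```

carry_out(
  slide=[
    [0,0.0059,0.0012],
    [0,0.0117,0.0025],
    [0,0.0176,0.0037],
    [0,0.0235,0.005],
    [0,0.0293,0.0062],
    [0,0.0333,0.0071],
    [-0.0001,0.0362,0.0077],
    [-0.0001,0.0372,0.0079],
  ],
  roll=[0,0,0,0,0,0,0,0],
  claw=[0,0,0,0,0,0,0,0],
)

```text
clock: 12.12
position: [446.9, -124.0, 223.6]
ee_rot: [0.993, -0.119, -0.0, 0.0]
contact_force: [0.2, -0.0, 0.5]
gripper_width: -0.2
grasp_force: 0.2
```

carry_out(
  slide=[
    [0,0.001,0.0002],
    [0,0.002,0.0004],
    [0,0.0025,0.0005],
    [0,0.003,0.0006],
    [0,0.0035,0.0007],
    [0,0.0039,0.0008],
  ],
  roll=[0,0,0,0,0,0],
  claw=[0,0,0,0,0,0],
)

```text
clock: 12.88
position: [446.0, -127.6, 222.8]
ee_rot: [0.993, -0.119, 0.0, 0.0]
contact_force: [0.3, -0.2, 0.1]
gripper_width: -0.2
grasp_force: 0.2
```

carry_out(
  slide=[
    [0,0.0004,0.0001],
    [0,0.0008,0.0002],
    [0,0.0012,0.0003],
    [0,0.0016,0.0003],
    [0,0.002,0.0004],
    [0,0.002,0.0004],
  ],
  roll=[0,0,0,0,0,0],
  claw=[0,0,0,0,0,0],
)

```text
clock: 13.62
position: [445.5, -129.6, 222.4]
ee_rot: [0.993, -0.119, -0.0, 0.0]
contact_force: [-0.7, 0.2, -0.1]
gripper_width: -0.1
grasp_force: 0.2
```

carry_out(
  slide=[
    [0,0.0002,0],
    [0,0.0004,0.0001],
    [0,0.0006,0.0001],
    [0,0.0006,0.0001],
  ],
  roll=[0,0,0,0],
  claw=[0,0,0,0],
)

```text
clock: 14.12
position: [445.4, -130.1, 222.3]
ee_rot: [0.993, -0.119, 0.0, -0.0]
contact_force: [0.4, 0.2, -0.4]
gripper_width: -0.1
grasp_force: 0.3
```

carry_out(
  slide=[
    [0,0.0002,0],
    [0,0.0004,0.0001],
    [0,0.0006,0.0001],
    [0,0.0006,0.0001],
  ],
  roll=[0,0,0,0],
  claw=[0,0,0,0],
)

```text
clock: 14.62
position: [445.5, -130.5, 222.3]
ee_rot: [0.993, -0.118, 0.0, -0.0]
contact_force: [0.7, 3.7, -0.1]
gripper_width: -0.0
grasp_force: 1.6
```

carry_out(
  slide=[
    [0,0.0002,0],
    [0,0.0004,0.0001],
    [0,0.0006,0.0001],
    [0,0.0006,0.0001],
  ],
  roll=[0,0,0,0],
  claw=[0,0,0,0],
)

```text
clock: 15.12
position: [445.6, -130.9, 222.3]
ee_rot: [0.993, -0.118, 0.001, -0.0]
contact_force: [0.8, 6.3, 0.6]
gripper_width: -0.1
grasp_force: 3.0
```

carry_out(
  slide=[
    [0,0.0002,0],
    [0,0.0002,0],
    [0,0.0002,0],
    [0,0.0002,0],
    [0,0.0002,0],
    [0,0.0002,0],
  ],
  roll=[0,0,0,0,0,0],
  claw=[0,0,0,0,0,0],
)

```text
clock: 15.88
position: [445.6, -131.0, 222.4]
ee_rot: [0.993, -0.118, 0.001, -0.0]
contact_force: [0.5, 7.0, 0.7]
gripper_width: -0.0
grasp_force: 3.4
```

Pressed home at 7 N. I'm backing off up-slope, then up.

carry_out(
  slide=[
    [0,-0.001,-0.0002],
    [0,-0.004,-0.0009],
    [0,-0.015,-0.0032],
    [0,-0.03,-0.0064],
    [0,-0.03,-0.04],
    [0,-0.03,-0.09],
    [0,-0.03,-0.12],
    [0,-0.03,-0.12],
  ],
  roll=[0,0,0,0,0,0,0,0],
  claw=[0,0,0,0,0,0,0,0],
)

```text
clock: 16.88
position: [452.7, -101.6, 344.9]
ee_rot: [0.993, -0.118, 0.003, -0.001]
contact_force: [-0.7, 0.7, -0.8]
gripper_width: -0.3
grasp_force: 0.0
```

```bash
sed -i 's/w6/w7/g' i.py; python3 i.py
python3 - <<'E'
import numpy as np
exec(open('j.py').read().replace('w6','w7').split("m=(u>270)")[0])
m=(abs(z-36)<2)&(abs(y)<22)&(x>150)&(x<214);print('puck',m.sum(),np.percentile(x[m],[1,50,99]),np.percentile(y[m],[1,99]),np.median(z[m]))
m=(abs(z-32.5)<1.5)&(abs(y)<15)&(x>214)&(x<232);print('block top',np.percentile(x[m],[1,99]))
E
```

```text
16.875 [ 452.71394254 -101.55736826  344.8736899 ] [ 9.93013346e-01 -1.17957281e-01  3.20211207e-03 -5.66843629e-04] [-0.72432283  0.73713408 -0.76349176] -0.2515026915575364
1406 [[177.35253029 -18.55405867  33.03871261]
 [199.92533283   0.61372372  35.81783847]
 [227.25187688  19.03007049  37.36234831]]
((205.5717010498047, -0.5365683436393738), 28.874202728271484)
puck 1113 [177.54340888 195.33194812 213.49785622] [-18.49857615  18.80966781] 35.978730462268075
block top [216.78270989 228.46526804]
```

View pics/w7.png

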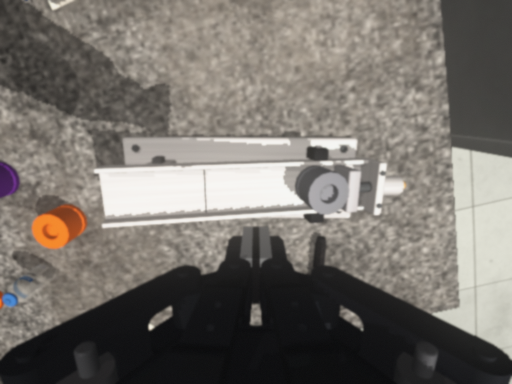

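The puck at (322,188) stands flat against the block: its front works out at x≈216.7, and the face is at about 216.7. The arm is clear.

```bash
python3 -c "
from bench import job_done; print(job_done())"
```

```text
the job is handed in; nothing more can be done
None
```

I released the grey puck above the scribed line, slid it down to the stop, pressed it home at about 7 N and left it standing flat against the stop face. The two vials were not touched, and the job was handed in at about 17 s.

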